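# Reset and restart the tripped extraction fan

## Robot

A 6-joint arm with a two-finger parallel gripper is mounted at the origin on the work surface. World frame = base frame: x ahead of the robot, y to its left, z up, the work surface at z = 0. Lengths are in m, angles in rad, forces in N, time in s.
With the tool pointing down it reaches from about 0.35 to 0.975 m from the base axis. Payload 4.9 kg.
Tool frame: the origin (TCP) lies at the very end of the fingers, on their centre line; the grasp point (between the pads) lies 19 mm behind it (grasp_offset is the distance from the TCP to the grasp point, in m); x points along the fingers, y is the direction in which the jaws open and shut, and the axes are right-handed (so a half turn about x gives the same grasp; the last joint's range is limited). The gripper opens to 85 mm and grips with 20 to 120 N. Pads are 22 mm wide; open, the fingers measure 114 mm over their backs; the gripper's body (76 mm by 85 mm) begins 54 mm behind the grasp point. The pads swing forward as they close: fully open they stand 13 mm farther back than shut.
Start: joints at [-1.403, 0.053, 1.613, -0, 1.476, -0.119], TCP at [0.177, -0.599, 0.231] pointing down, gripper open.
Joint ranges: [-3.01, 3.01], [-1.01, 2.22], [0.06, 2.58], [-1.02, 4.17], [0.09, 2.62], [-3.14, 3.14]. Speed limits (rad/s): [2.57, 2.57, 3.14, 3.14, 3.14, 3.14].

## Interface

Orientations are given as a rotation vector (axis times angle).
In Python, from station import get_obs, get_image, camera_model, finish_job, grasp_offset gives the robot as it stands.
- The arm moves only by the shell command python3 -m crank 'ROWS' [OPENING] [FORCE]. ROWS is JSON, a list that holds one entry, the list of rows, each a list of 4 numbers: the shift along the world's x, y, z in m, then the turn about the world's z in degrees. In form: [[[dx, dy, dz, turn], ...]]. A call has 1 to 5 rows; each row is the pose to reach, as a shift and turn from the pose commanded when the call began; what a row does not reach only later rows make up. A row lasts 1/12 s, in which the tool goes at most 41.7 mm and 7.16 degrees, less where a joint would pass 70% of its speed; a pose out of reach is approached as far as the arm can. A call with a gripper value outside its range is refused whole. OPENING is the opening, from 0 (shut) to 1 (fully open), set as the call begins (- or left out, the last holds). The fingers move at their own pace and stop on an object; FORCE is the grip in N (left out, the last holds). Time passes only in rows, so rows that repeat a pose let the fingers close. It gives the time, the measured TCP pose, the force and the opening at its end, in the units of the state.
- get_obs(): the state, without advancing time (a new reading comes with each control period).
- get_image(name): name is "scene" or "top" or "wrist"; returns (picture, depth): 400x640x3 uint8, red, green, blue; 400x640 float32, m along the optical axis (not along the pixel's ray), 0 where there is no reading.
- camera_model(name): a dict with "fx", "fy", "cx", "cy" (pixels), "xyz" and "attitude" of the camera in the world. Camera axes: x right, y down, z forward; pixel columns grow to the right and rows downward; lengths in m; the calibration is good to about 2 mm. A picture is of the moment at which its call begins: read the wrist's pose just before it. camera_model takes no time and is no camera call; for the wrist camera it gives the pose at the moment of the call.
- finish_job(): hands the job in, once; it reports no verdict.
The state is a dict: "t": time; "q": joint angles; "dq": joint speeds; "effort": joint torques, N m; "tool_pos": TCP position; "tool_rot": TCP orientation; "contact_force": force on the tool from outside, world axes, zero at the start; "wrist_torque": the same for the moment, N m; "opening": finger opening in m.
Only numpy, scipy, OpenCV 4.12 (cv2) and the standard library are available. Lean on these libraries where they do the work, as an engineer would, in place of code of your own. Each camera call takes 0.05 s, during which the arm holds its last target.

## Task

The workshop's extraction fan has tripped. On its big sloping control desk, reach a fingertip down into the rectangular well and press the sunken reset plunger fully home so that it stays down, then press the start button inside the round collar right down, let it spring back, and move clear. Do not press the mushroom-headed stop button or the buttons of the small two-button box, and leave everything lying on the bench where it is: nothing is to be picked up.

Things in the scene. Friction and masses are not known exactly. Their poses are not given: they have to be found in the camera images.
- desk: Fan control desk: grey steel box fixed to the bench, 165 (x) by 250 mm (y). Its flat top slopes 10 degrees down to the -x side: 78 mm high in front, 92 in the middle, 106 behind. Origin: centre of underside, z up. In a row across the top, from left (+y) to right (-y): rectangular reset well 78 mm left of the middle, round start collar at the middle, mushroom stop button 85 mm right of it.
- reset_mouth (a point): Centre of the reset well's mouth, 2 mm above the sloping face. z: straight out of the well, square to the face; x: up the slope; y: along the row of buttons. Well: 44 (x) by 54 mm (y), straight walls square to the face, floor 38 mm below the mouth. In its middle stands the reset plunger, round, 27 mm across: its flat top is 22 mm below the mouth when fully out, 28 mm when home.
- reset_plunger (a joint): Travel of the reset plunger into the well floor, m: 0 fully out (tripped; starts between 0 and 0.0015), 0.006 fully home against its stop. It has no spring: it moves with about 3 N and stays where it is pushed.
- start_mouth (a point): Centre of the rim of the start collar, a round black guard ring, 48 mm bore, 55 mm outside, standing 16 mm above the face. z: straight out, square to the face; x, y as for reset_mouth. Inside lies the start button, a flat round cap 32 mm across, its top 12 mm below the rim at rest, 17 mm when fully pressed.
- start_button (a joint): Travel of the start button, m: 0 at rest, 0.005 fully pressed. Sprung: 2 N to begin moving, 4 N fully down; returns by itself.
- stop_top (a point): Top of the stop button, a mushroom head of 40 mm diameter standing 27 mm above the face. Not to be pressed.
- stop_button (a joint): Travel of the stop button, m: 0 at rest, 0.005 fully pressed; sprung, 5 N to begin moving. Leave alone.
- small_box: Small grey switch box of another machine, fixed to the bench, 115 mm (x) by 78 mm (y) by 58 mm high, two round buttons of 24 mm diameter, 7 mm proud of its flat top and 56 mm apart along x. Origin: centre of the underside. It and the desk may stand either way round, one left and one right. Leave alone.
- box_near_button (a joint): Travel of the small box's button on its -x side, m: 0 at rest, 0.004 pressed. Leave alone.
- box_far_button (a joint): Travel of the small box's button on its +x side, m: 0 at rest, 0.004 pressed. Leave alone.
- screwdriver: Loose screwdriver, 190 mm long, lying in front of the desk along its y; a bystander.
- mug: Loose white mug, 80 mm diameter, 92 mm high, standing behind the desk; origin at the centre of its foot; a bystander.
- bolt: Loose steel hexagon bolt, head 24 mm across flats, 61 mm tall, standing on its head in front of the small box; a bystander.
- vblock: Loose steel vee block, 60 x 44 x 36 mm, behind the small box; a bystander.
- caliper: Loose digital caliper, 225 mm long, 10 mm thick, lying flat on the left side of the bench; a bystander.
- spanner: Loose spanner, 200 mm long, lying on the right side of the bench; a bystander.
- oiler: Loose white plastic oil bottle, 60 mm diameter, 150 mm high, standing at the back of the bench; a bystander.

How it is judged:
By the outcome, as a careful person would: the job done as asked, in the order asked, and still so for the second after the job is handed in, with the robot touching nothing.
It also fails if it takes over 40 s, if anything falls off the work surface, if the arm or the gripper's body presses on something with over 40 N, if the wrist force passes 120 N, or if a joint passes its speed limit or range.

## Working session

There is one attempt and no reset: what is moved stays moved. The work goes in short steps, Python scripts to look and compute and a shell command to move; the robot and the scene stay as the last step left them, time stands still between calls to the robot, and variables do not carry over. Pictures are saved under pics/ and viewed, and the job is handed in when it is done.

```bash
ls; mkdir -p pics
python3 - <<'E'
from station import *
import cv2,numpy as np
print(get_obs())
for n in("scene","top"):
    im,d=get_image(n);cv2.imwrite(f"pics/{n}0.png",im[:,:,::-1]);np.save(f"pics/{n}0.npy",d);print(n,camera_model(n))
E
```

```text
pics
{'t': 0.0, 'q': array([-1.40300432e+00,  5.33346068e-02,  1.61437600e+00, -1.47155768e-05,
        1.47597261e+00, -1.19014852e-01]), 'dq': array([ 0.00052896, -0.00019112,  0.00070363,  0.00065244, -0.00036754,
        0.00073868]), 'effort': array([-8.93162123e-04, -3.93686235e+01, -3.70179391e+01, -2.49434142e-04,
        6.94626564e-03, -7.35982326e-06]), 'tool_pos': array([ 0.17668488, -0.59882722,  0.23002783]), 'tool_rot': array([ 2.06835451,  0.30085407, -2.06849165]), 'contact_force': array([-0.00277221, -0.1827141 ,  0.43682615]), 'wrist_torque': array([ 0.05416589, -0.00630205, -0.04992987]), 'opening': 0.0849573934787619}
scene {'fx': 385.7127592213783, 'fy': 385.7127592213783, 'cx': 318.32396756310953, 'cy': 196.47221094657507, 'xyz': array([ 1.15230405, -0.35480124,  1.05396807]), 'attitude': array([-2.28647357, -1.20805707,  0.3778897 ])}
top {'fx': 498.95626220619033, 'fy': 498.95626220619033, 'cx': 314.6520898280836, 'cy': 200.182524909253, 'xyz': array([0.4973121 , 0.01507892, 1.6225977 ]), 'attitude': array([-2.20192149,  2.16270927, -0.03641881])}
```

View pics/scene0.png

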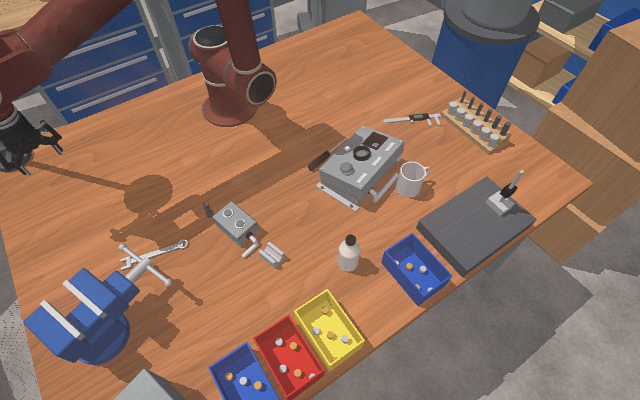

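View pics/top0.png

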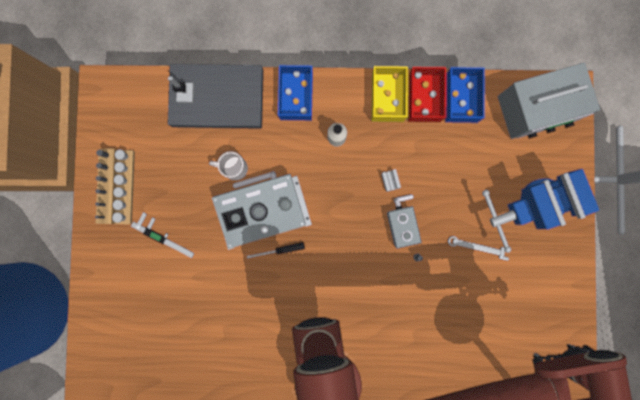

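The desk is at about (262,211) in the top view, with the well at (234,218), the collar at (259,212) and the stop at (285,204). The small box is at (404,227). I'll enlarge the desk area.

```bash
cat > h.py <<'E'
import numpy as np,cv2
from scipy.spatial.transform import Rotation as R
from station import *
def ray(cm,u,v): return R.from_rotvec(cm["attitude"]).as_matrix()@np.array([(u-cm["cx"])/cm["fx"],(v-cm["cy"])/cm["fy"],1.])
def pt(cm,u,v,d): return cm["xyz"]+ray(cm,u,v)*d
def atz(cm,u,v,z):
    r=ray(cm,u,v); return cm["xyz"]+r*(z-cm["xyz"][2])/r[2]
def proj(cm,p):
    c=R.from_rotvec(cm["attitude"]).as_matrix().T@(np.asarray(p)-cm["xyz"]); return np.array([cm["fx"]*c[0]/c[2]+cm["cx"],cm["fy"]*c[1]/c[2]+cm["cy"]])
E
python3 - <<'E'
import cv2,numpy as np
im=cv2.imread("pics/top0.png");c=cv2.resize(im[165:260,200:325],None,fx=6.2,fy=6.2,interpolation=cv2.INTER_CUBIC);cv2.imwrite("pics/topc.png",c)
from h import *
cm=camera_model("top");d=np.load("pics/top0.npy")
for u,v in [(233,218),(259,212),(285,204),(240,205),(250,230),(270,190),(300,215),(245,228),(290,188),(300,190)]:
    print(u,v,pt(cm,u,v,d[v,u]).round(4))
E
```

```text
233 218 [0.5232 0.3039 0.072 ]
259 212 [0.5428 0.2204 0.0925]
285 204 [0.5675 0.1386 0.1198]
240 205 [0.5628 0.2775 0.1043]
250 230 [0.4869 0.2485 0.0802]
270 190 [0.6104 0.1868 0.1032]
300 215 [0.5361 0.0945 0.0825]
245 228 [0.4928 0.2626 0.0904]
290 188 [0.6177 0.1259 0.1007]
300 190 [0.6194 0.1002 0.0038]
```

View pics/topc.png

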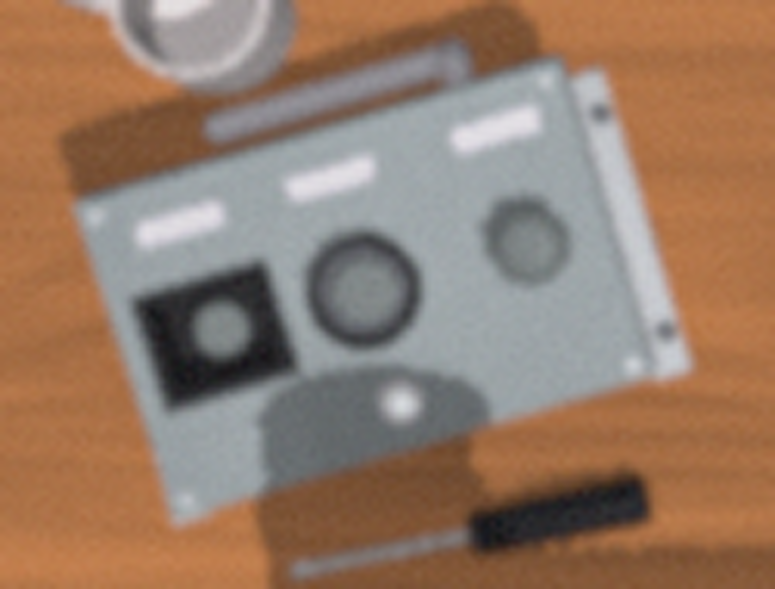

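Run:
```python
from h import *
cm=camera_model("top")
A=[(78,197,.106),(560,62,.106),(655,375,.078),(178,525,.078)]
P=[atz(cm,200-.42+u/6.2,165-.42+v/6.2,z) for u,v,z in A]
for p in P: print(p.round(4))
P=np.array(P);print(np.linalg.norm(P-np.roll(P,-1,0),axis=1)); c=P.mean(0);print("c",c)
x=(P[0]+P[1]-P[2]-P[3]);y=P[0]+P[3]-P[1]-P[2]
print(np.degrees(np.arctan2(x[1],x[0])),np.degrees(np.arctan2(-y[0],y[1])))
# features
for n,u,v,z in [("well c",(215),(335),.094),("plunger",222,329,.073),("collar",363,290,.1075),("stop",527,240,.119)]:
    print(n,atz(cm,200-.42+u/6.2,165-.42+v/6.2,z).round(4))
o=get_obs();print(R.from_rotvec(o["tool_rot"]).as_matrix().round(4))
```

```text
[0.5877 0.3634 0.106 ]
[0.6584 0.1267 0.106 ]
[0.5053 0.0779 0.078 ]
[0.4262 0.3147 0.078 ]
[0.24709546 0.16309841 0.24971463 0.17099493]
c [0.54440243 0.22069068 0.092     ]
17.204235389193485 17.571693057471666
well c [0.521  0.2959 0.094 ]
plunger [0.5244 0.2963 0.073 ]
collar [0.5442 0.2211 0.1075]
stop [0.5697 0.14   0.119 ]
[[-3.000e-04  2.828e-01 -9.592e-01]
 [ 1.800e-03 -9.592e-01 -2.828e-01]
 [-1.000e+00 -1.800e-03 -2.000e-04]]
```

```bash
python3 -m crank '[[[0.035,0.02,0,0],[0.065,0.045,0,0],[0.095,0.07,0,0],[0.125,0.095,0,0],[0.155,0.12,0,1]]]' 0 20
python3 -m crank '[[[0.03,0.025,0,0],[0.06,0.05,0,0],[0.09,0.08,0,0],[0.11,0.11,0,0],[0.13,0.14,0,0]]]'
python3 -m crank '[[[0.01,0.038,0,0],[0.015,0.076,0,0],[0.02,0.114,0,0],[0.025,0.152,0,0],[0.03,0.19,0,0]]]'
python3 -m crank '[[[0.006,0.038,0,0],[0.012,0.076,0,0],[0.015,0.114,0,0],[0.015,0.152,0,0],[0.015,0.19,0,0]]]'
```

```text
t: 0.52
tool_pos: [0.3327, -0.4779, 0.2307]
tool_rot: [2.058, 0.316, -2.058]
contact_force: [0.9, 0.5, 0.5]
opening: 0.0255
t: 0.93
tool_pos: [0.4627, -0.3375, 0.2307]
tool_rot: [2.057, 0.317, -2.058]
contact_force: [0.0, -1.4, -0.7]
opening: 0.0
t: 1.35
tool_pos: [0.4914, -0.1475, 0.2307]
tool_rot: [2.057, 0.316, -2.058]
contact_force: [0.9, -0.4, -0.5]
opening: -0.0
t: 1.77
tool_pos: [0.5062, 0.0424, 0.2308]
tool_rot: [2.057, 0.316, -2.058]
contact_force: [0.1, 0.2, -0.0]
opening: -0.0001
```

Next I move to just short of the well and look with the wrist camera.

```bash
python3 -m crank '[[[0.005,0.04,0,0],[0.01,0.08,0,0],[0.015,0.12,0,0],[0.015,0.15,0,0],[0.015,0.15,0,0]]]'
python3 - <<'E'
from h import *
cm=camera_model("wrist");im,d=get_image("wrist");cv2.imwrite("pics/w1.png",im[:,:,::-1]);np.save("pics/w1.npy",d);print(cm);np.save("pics/w1cm.npy",cm,allow_pickle=True)
for p in [(.523,.2955,.07),(.521,.295,.094),(.5415,.2204,.1077)]:print(proj(cm,p))
E
```

```text
t: 2.18
tool_pos: [0.5209, 0.1952, 0.2306]
tool_rot: [2.054, 0.323, -2.056]
contact_force: [-0.2, -0.2, 0.3]
opening: -0.0003
{'fx': 336.30185224634795, 'fy': 336.30185224634795, 'cx': 315.8424826256249, 'cy': 200.83888857688467, 'xyz': array([0.58752536, 0.2165051 , 0.37466123]), 'attitude': array([ 2.35210366, -1.71653584, -0.23845285])}
[211.25287527 149.38533785]
[202.65440752 155.3941248 ]
[294.17445644 161.84139876]
```

View pics/w1.png

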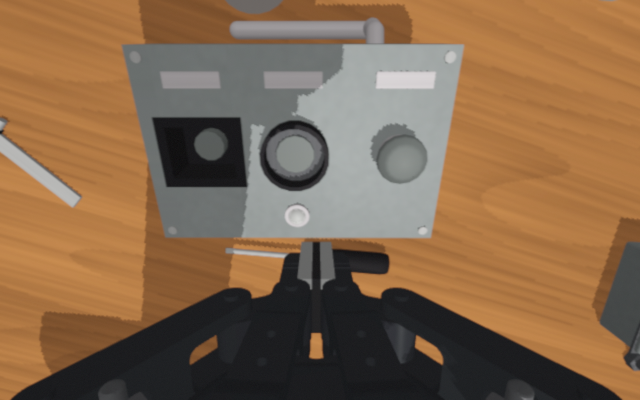

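Run:
```python
from h import *
im=cv2.imread("pics/w1.png");cv2.imwrite("pics/w1c.png",cv2.resize(im[95:210,140:340],None,fx=4,fy=4,interpolation=cv2.INTER_CUBIC))
cm=np.load("pics/w1cm.npy",allow_pickle=True).item();d=np.load("pics/w1.npy")
for u,v in [(210,144),(294,155),(402,158),(200,105),(340,210),(240,210),(285,320),(350,320),(235,300),(400,300),(315,250),(240,340),(303,262),(330,262),(300,290)]:
    print(u,v,pt(cm,u,v,d[v,u]).round(4))
```

```text
210 144 [0.5282 0.2965 0.0743]
294 155 [0.5449 0.2223 0.0962]
402 158 [0.5713 0.1426 0.1184]
200 105 [0.5606 0.3039 0.1001]
340 210 [0.508  0.1686 0.0838]
240 210 [0.4808 0.2547 0.0848]
285 320 [0.5359 0.2083 0.3015]
350 320 [0.5416 0.1931 0.3025]
235 300 [0.5259 0.2228 0.2842]
400 300 [0.5416 0.1752 0.2849]
315 250 [0.5328 0.1996 0.246 ]
240 340 [0.5159 0.2177 0.2884]
303 262 [0.5306 0.2037 0.2555]
330 262 [0.5346 0.1941 0.2572]
300 290 [0.5319 0.2042 0.2785]
```

View pics/w1c.png

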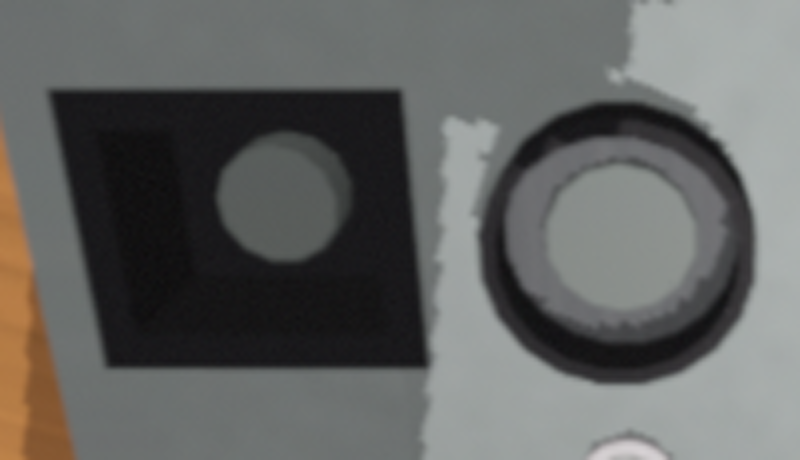

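Run:
```python
from h import *
cm=np.load("pics/w1cm.npy",allow_pickle=True).item()
Q=np.array([atz(cm,140-.4+u/4,95-.4+v/4,z) for u,v,z in[(50,90,.098),(402,90,.098),(430,367,.090),(107,367,.090)]])
print(Q.round(4),np.linalg.norm(Q-np.roll(Q,-1,0),axis=1),Q.mean(0))
print("pl",atz(cm,140-.4+279/4,95-.4+199/4,.0723))
print("start cap",atz(cm,140-.4+620/4,95-.4+236/4,.096),"rim",atz(cm,140-.4+617/4,95-.4+242/4,.1077))
```

```text
[[0.5396 0.3391 0.098 ]
 [0.5611 0.2721 0.098 ]
 [0.5055 0.2534 0.09  ]
 [0.484  0.3203 0.09  ]] [0.07035902 0.0592069  0.0702229  0.05923192] [0.52255054 0.29621957 0.094     ]
pl [0.52734543 0.2975265  0.0723    ]
start cap [0.54616539 0.22221341 0.096     ] rim [0.54658013 0.22219766 0.1077    ]
```

```bash
python3 -m crank '[[[0.001,0.035,0,0],[0.002,0.07,0,0],[0.003,0.101,0,0],[0.003,0.101,-0.04,0],[0.003,0.101,-0.08,0]]]'
python3 -m crank '[[[0,0,-0.02,0],[0,0,-0.035,0],[0,0,-0.035,0]]]'
python3 - <<'E'
from h import *
cm=camera_model("wrist");im,d=get_image("wrist");cv2.imwrite("pics/w2.png",im[:,:,::-1]);print(get_obs()["tool_pos"])
E
```

```text
t: 2.65
tool_pos: [0.5272, 0.2931, 0.1539]
tool_rot: [2.065, 0.319, -2.049]
contact_force: [0.4, 0.1, -1.4]
opening: 0.0
t: 2.9
tool_pos: [0.5218, 0.2892, 0.1109]
tool_rot: [2.048, 0.312, -2.067]
contact_force: [-0.5, -0.5, 0.2]
opening: -0.0001
[0.52332056 0.28988343 0.11361697]
```

View pics/w2.png

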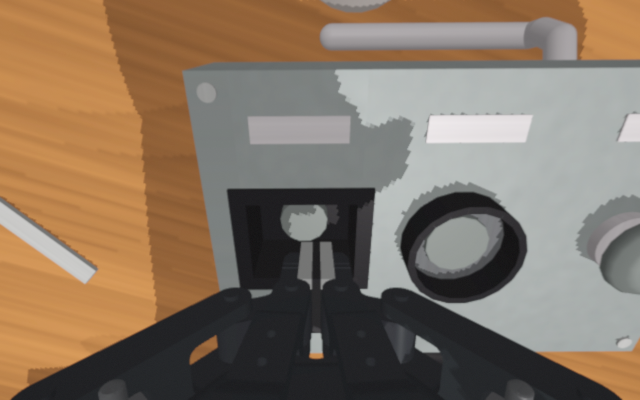

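The finger is over the well but not settled (y≈0.290, and I want 0.296). I'll let it settle before correcting.

```bash
python3 -m crank '[[[0,0,0,0],[0,0,0,0],[0,0,0,0]]]'
```

```text
t: 3.2
tool_pos: [0.5261, 0.2917, 0.1185]
tool_rot: [2.062, 0.316, -2.054]
contact_force: [0.5, -0.7, 0.5]
opening: 0.0003
```

```bash
python3 -m crank '[[[-0.001,0.005,0,0],[-0.001,0.005,0,0],[-0.001,0.005,-0.01,0],[-0.001,0.005,-0.018,0],[-0.001,0.005,-0.018,0]]]'
python3 -m crank '[[[0,0,0,0],[0,0,0,0],[0,0,0,0]]]'
python3 - <<'E'
from h import *
im,d=get_image("wrist");cv2.imwrite("pics/w3.png",im[:,:,::-1]);o=get_obs();print(o["tool_pos"],R.from_rotvec(o["tool_rot"]).as_matrix().round(4))
E
```

```text
t: 3.62
tool_pos: [0.5221, 0.2959, 0.0954]
tool_rot: [2.052, 0.314, -2.062]
contact_force: [0.3, -0.1, -0.9]
opening: 0.0
t: 3.87
tool_pos: [0.5239, 0.2966, 0.0984]
tool_rot: [2.058, 0.315, -2.057]
contact_force: [-0.5, -0.7, -0.3]
opening: 0.0002
[0.52404472 0.29659734 0.09862338] [[ 5.000e-04  2.995e-01 -9.541e-01]
 [ 2.000e-04 -9.541e-01 -2.995e-01]
 [-1.000e+00 -1.000e-04 -5.000e-04]]
```

View pics/w3.png

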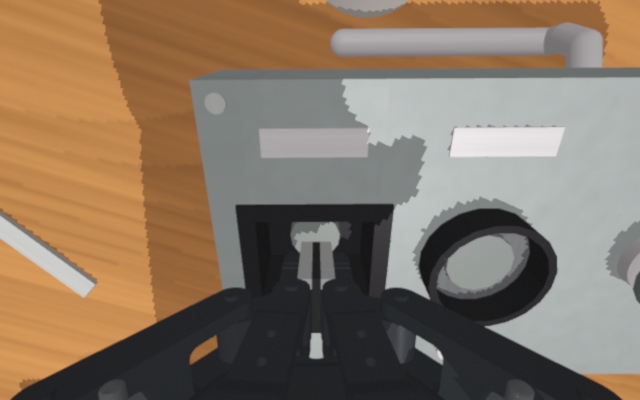

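The fingertips at (316,243) are centred on the bezel (237–393 px) and over the plunger at (315,235). Next I descend in small steps and watch the force.

```bash
python3 -m crank '[[[0,0,-0.006,0],[0,0,-0.012,0],[0,0,-0.018,0],[0,0,-0.021,0],[0,0,-0.021,0]]]'
python3 -m crank '[[[0,0,-0.001,0],[0,0,-0.002,0],[0,0,-0.003,0],[0,0,-0.003,0]]]'
```

```text
t: 4.33
tool_pos: [0.5228, 0.2961, 0.0756]
tool_rot: [2.054, 0.315, -2.06]
contact_force: [0.1, 0.2, 0.5]
opening: 0.0004
t: 4.67
tool_pos: [0.5238, 0.2966, 0.0743]
tool_rot: [2.058, 0.315, -2.057]
contact_force: [-0.8, 0.6, 0.4]
opening: -0.0003
```

```bash
python3 -m crank '[[[0,0,-0.001,0],[0,0,-0.002,0],[0,0,-0.003,0],[0,0,-0.003,0]]]'
```

```text
t: 5.0
tool_pos: [0.5243, 0.2967, 0.0718]
tool_rot: [2.059, 0.316, -2.056]
contact_force: [0.7, 0.0, 2.4]
opening: -0.0
```

Contact is at about 0.072 with ~3 N, as predicted. I continue pressing.

```bash
python3 -m crank '[[[0,0,-0.001,0],[0,0,-0.002,0],[0,0,-0.003,0],[0,0,-0.003,0]]]'
```

```text
t: 5.33
tool_pos: [0.5243, 0.2967, 0.0686]
tool_rot: [2.059, 0.316, -2.056]
contact_force: [1.1, 0.8, 4.1]
opening: 0.0001
```

```bash
python3 -m crank '[[[0,0,-0.001,0],[0,0,-0.002,0],[0,0,-0.002,0],[0,0,-0.002,0]]]'
```

```text
t: 5.67
tool_pos: [0.5244, 0.2968, 0.0673]
tool_rot: [2.059, 0.316, -2.056]
contact_force: [-0.3, -0.3, 6.4]
opening: 0.0002
```

```bash
python3 -m crank '[[[0,0,-0.001,0],[0,0,-0.0015,0],[0,0,-0.0015,0],[0,0,-0.0015,0]]]'
```

```text
t: 6.0
tool_pos: [0.5245, 0.2969, 0.0671]
tool_rot: [2.059, 0.316, -2.056]
contact_force: [-2.6, -1.7, 12.6]
opening: -0.0003
```

```bash
python3 -m crank '[[[0,0,-0.001,0],[0,0,-0.0015,0],[0,0,-0.0015,0],[0,0,-0.0015,0]]]'
```

```text
t: 6.33
tool_pos: [0.5246, 0.2969, 0.067]
tool_rot: [2.058, 0.316, -2.056]
contact_force: [-5.6, -3.4, 19.3]
opening: -0.0004
```

It has a firm stop at z=0.067 (19 N, with the height as predicted). I withdraw straight up and check.

```bash
python3 -m crank '[[[0,0,0.01,0],[0,0,0.03,0],[0,0,0.06,0],[0,0,0.085,0],[0,0,0.085,0]]]'
python3 -m crank '[[[0.005,-0.025,0,0],[0.01,-0.05,0,0],[0.02,-0.075,0,0],[0.02,-0.075,0,0],[0.02,-0.075,0,0]]]'
python3 - <<'E'
from h import *
cm=camera_model("wrist");im,d=get_image("wrist");cv2.imwrite("pics/w4.png",im[:,:,::-1]);np.save("pics/w4.npy",d);np.save("pics/w4cm.npy",cm,allow_pickle=True);o=get_obs();print(o["tool_pos"])
E
```

```text
t: 6.75
tool_pos: [0.5261, 0.2976, 0.1538]
tool_rot: [2.066, 0.318, -2.051]
contact_force: [1.1, 0.3, 1.0]
opening: 0.0002
t: 7.17
tool_pos: [0.5431, 0.2204, 0.1467]
tool_rot: [2.056, 0.313, -2.062]
contact_force: [0.1, -0.5, 0.3]
opening: -0.0
[0.54293847 0.22125261 0.14692657]
```

View pics/w4.png

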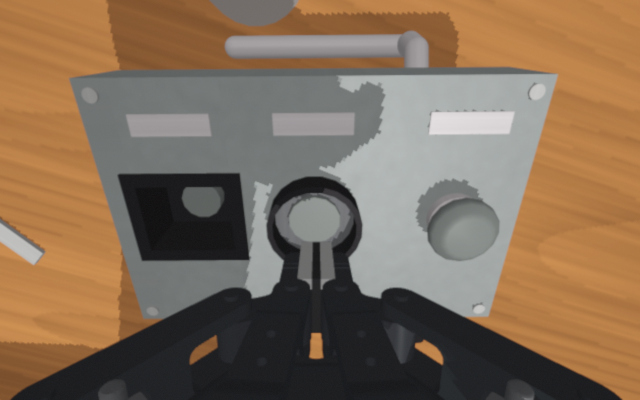

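The plunger is visible at (203,200) and the tip sits near the collar at (314,222). I'll measure how far the plunger lies below the face.

Run:
```python
from h import *
def run(f,face,pl,cap):
    cm=np.load(f"pics/{f}cm.npy",allow_pickle=True).item();d=np.load(f"pics/{f}.npy")
    P=np.array([pt(cm,u,v,d[v,u]) for a,b,c,e in face for u in range(a,c,3) for v in range(b,e,3)])
    c=P.mean(0);n=np.linalg.svd(P-c)[2][2];n*=np.sign(n[2])
    print(f,"tilt",np.degrees(np.arccos(n[2])),"yaw",np.degrees(np.arctan2(-n[1],-n[0])),"rms",np.std((P-c)@n))
    for nm,(u,v) in(("pl",pl),("cap",cap)):
        Q=np.array([pt(cm,u+i,v+j,d[v+j,u+i]) for i in range(-6,7,2) for j in range(-6,7,2)])
        print(nm,np.median((Q-c)@n)*1000)
run("w1",[(140,90,320,105),(345,100,365,200),(250,110,262,115)],(208,145),(295,154))
run("w4",[(120,145,260,165),(375,150,410,240)],(203,200),(314,215))
```

```text
w1 tilt 34.40075704026044 yaw 2.885713067246094 rms 0.015414973098895862
pl 1.081767279716765
cap 12.130828949586649
w4 tilt 32.45132514487397 yaw 8.853667490593873 rms 0.009003857795400994
pl -8.345252654178713
cap 11.465957214516084
```

Run:
```python
from h import *
n=R.from_euler("z",17.4,degrees=True).apply([-np.sin(np.radians(10)),0,np.cos(np.radians(10))])
def run(f,face,pl,cap):
    cm=np.load(f"pics/{f}cm.npy",allow_pickle=True).item();d=np.load(f"pics/{f}.npy")
    h=lambda u,v:pt(cm,u,v,d[v,u])@n*1000
    print(f,[np.round(np.percentile([h(u,v) for u in range(a,c,2) for v in range(b,e,2) if d[v,u]>0],[10,50,90]),1) for a,b,c,e in face+[(pl[0]-6,pl[1]-6,pl[0]+7,pl[1]+7),(cap[0]-6,cap[1]-6,cap[0]+7,cap[1]+7)]])
run("w1",[(160,95,240,110),(345,110,365,140),(345,170,365,200),(185,195,240,225)],(208,145),(295,154))
run("w4",[(140,145,250,165),(375,150,410,170),(375,210,410,240)],(203,202),(314,215))
```

```text
w1 [array([-11.1, -10.2,  -9.2]), array([-11.2, -10.2,  -9.2]), array([-11. , -10.3,  -9.5]), array([-11.1, -10.3,  -9.5]), array([-31.4, -30.6, -29.9]), array([-6.9, -6.1, -5.3])]
w4 [array([-10.9, -10.1,  -9.3]), array([-11.1, -10.3,  -9.4]), array([-11. , -10.3,  -9.6]), array([-36.8, -36.1, -35.5]), array([-7. , -6.2, -5.2])]
```

The plunger went from 20.4 mm to 26.0 mm below the face, which is fully home (26.0 expected). The start button is next: settle, then descend.

```bash
python3 -m crank '[[[0,0,0,0],[0,0,0,0],[0,0,0,0]]]'
```

```text
t: 7.47
tool_pos: [0.5434, 0.2223, 0.148]
tool_rot: [2.056, 0.317, -2.057]
contact_force: [0.4, -0.5, -0.4]
opening: 0.0003
```

```bash
python3 -m crank '[[[0.001,-0.001,-0.01,0],[0.001,-0.001,-0.02,0],[0.001,-0.001,-0.028,0],[0.001,-0.001,-0.034,0],[0.001,-0.001,-0.034,0]]]'
python3 -m crank '[[[0,0,0,0],[0,0,0,0],[0,0,0,0]]]'
python3 - <<'E'
from h import *
im,d=get_image("wrist");cv2.imwrite("pics/w5.png",im[:,:,::-1]);o=get_obs();print(o["tool_pos"])
E
```

```text
t: 7.88
tool_pos: [0.5432, 0.2202, 0.1115]
tool_rot: [2.053, 0.315, -2.062]
contact_force: [-0.7, -0.6, -0.4]
opening: 0.0
t: 8.13
tool_pos: [0.5452, 0.2206, 0.1149]
tool_rot: [2.059, 0.316, -2.056]
contact_force: [0.4, 0.0, 0.4]
opening: -0.0001
[0.54527428 0.22065642 0.11501249]
```

View pics/w5.png

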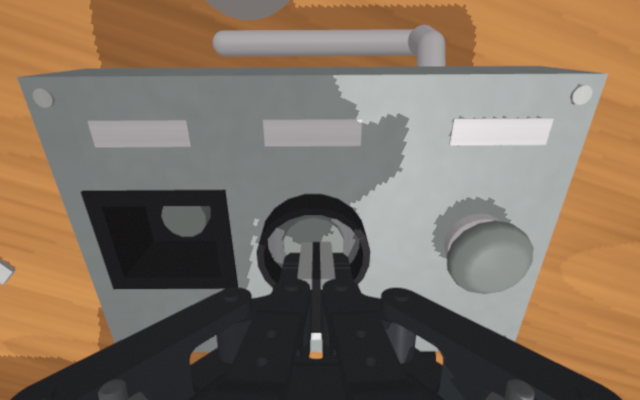

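The tip is centred in the collar bore (about 314,245). Pressing now.

```bash
python3 -m crank '[[[0,0,-0.005,0],[0,0,-0.01,0],[0,0,-0.013,0],[0,0,-0.013,0],[0,0,-0.013,0]]]'
```

```text
t: 8.6
tool_pos: [0.5444, 0.2205, 0.1007]
tool_rot: [2.056, 0.315, -2.059]
contact_force: [-0.0, -1.1, -0.2]
opening: 0.0
```

```bash
python3 -m crank '[[[0,0,-0.002,0],[0,0,-0.004,0],[0,0,-0.005,0],[0,0,-0.005,0]]]'
```

```text
t: 8.93
tool_pos: [0.5452, 0.2206, 0.0966]
tool_rot: [2.058, 0.316, -2.057]
contact_force: [0.1, 0.4, 1.8]
opening: -0.0002
```

```bash
python3 -m crank '[[[0,0,-0.001,0],[0,0,-0.002,0],[0,0,-0.003,0],[0,0,-0.003,0]]]'
```

```text
t: 9.27
tool_pos: [0.5455, 0.2207, 0.0938]
tool_rot: [2.06, 0.316, -2.056]
contact_force: [1.5, 0.5, 3.6]
opening: 0.0004
```

```bash
python3 -m crank '[[[0,0,-0.001,0],[0,0,-0.002,0],[0,0,-0.002,0],[0,0,-0.002,0]]]'
```

```text
t: 9.6
tool_pos: [0.5456, 0.2208, 0.0932]
tool_rot: [2.059, 0.316, -2.056]
contact_force: [-1.8, -1.5, 10.7]
opening: -0.0001
```

```bash
python3 -m crank '[[[0,0,-0.001,0],[0,0,-0.0015,0],[0,0,-0.0015,0],[0,0,-0.0015,0]]]'
```

```text
t: 9.93
tool_pos: [0.5457, 0.2208, 0.0931]
tool_rot: [2.059, 0.316, -2.056]
contact_force: [-4.9, -1.4, 16.3]
opening: -0.0005
```

```bash
python3 -m crank '[[[0,0,-0.001,0],[0,0,-0.001,0],[0,0,-0.001,0]]]'
```

```text
t: 10.18
tool_pos: [0.5457, 0.2208, 0.093]
tool_rot: [2.059, 0.316, -2.056]
contact_force: [-8.0, -1.3, 19.8]
opening: 0.0002
```

The button is hard against its stop at 0.093 (predicted 0.0929). I withdraw up, then move off the desk and check.

```bash
python3 -m crank '[[[0,0,0.01,0],[0,0,0.03,0],[0,0,0.06,0],[0,0,0.09,0],[0,0,0.12,0]]]'
python3 -m crank '[[[-0.01,0,0.01,0],[-0.03,0,0.02,0],[-0.05,0,0.03,0],[-0.05,0,0.03,0],[-0.05,0,0.03,0]]]'
python3 -m crank '[[[0,0,0,0],[0,0,0,0]]]'
python3 - <<'E'
from h import *
cm=camera_model("wrist");im,d=get_image("wrist");cv2.imwrite("pics/w6.png",im[:,:,::-1]);np.save("pics/w6.npy",d);np.save("pics/w6cm.npy",cm,allow_pickle=True);print(get_obs()["tool_pos"])
im,d=get_image("scene");cv2.imwrite("pics/s6.png",im[:,:,::-1])
E
```

```text
t: 10.6
tool_pos: [0.5435, 0.2202, 0.2084]
tool_rot: [2.054, 0.315, -2.061]
contact_force: [0.5, 0.1, -0.0]
opening: 0.0004
t: 11.02
tool_pos: [0.4942, 0.2206, 0.2387]
tool_rot: [2.057, 0.316, -2.057]
contact_force: [0.1, -0.5, 0.8]
opening: 0.0001
t: 11.18
tool_pos: [0.4947, 0.2203, 0.2375]
tool_rot: [2.055, 0.315, -2.06]
contact_force: [-0.2, -0.7, 0.3]
opening: 0.0001
[0.49478861 0.22029308 0.23751186]
```

View pics/w6.png

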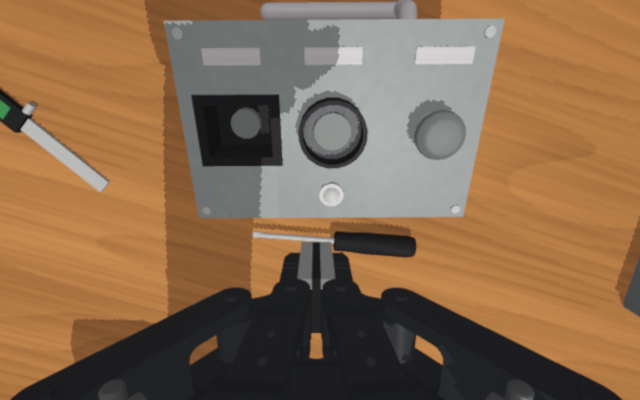

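View pics/s6.png

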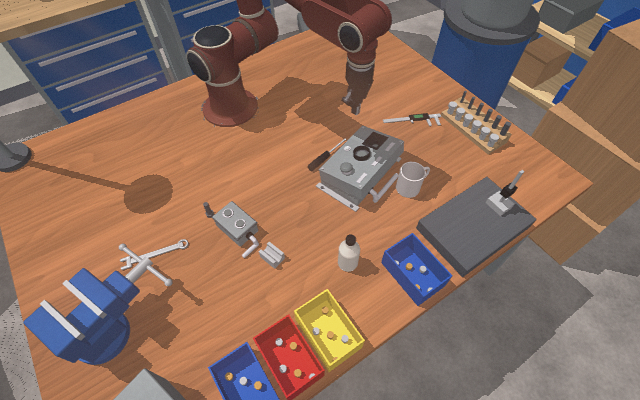

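The arm is clear and all bystanders are where they were. In the wrist view the plunger is at (246,123), the start cap at (332,132) and the stop head at (440,135).

Run:
```python
from h import *
n=R.from_euler("z",17.4,degrees=True).apply([-np.sin(np.radians(10)),0,np.cos(np.radians(10))])
cm=np.load("pics/w6cm.npy",allow_pickle=True).item();d=np.load("pics/w6.npy")
for nm,u0,v0 in[("face",380,90),("face2",230,190),("pl",246,123),("cap",332,132),("stop",437,133)]:
    print(nm,np.median([pt(cm,u,v,d[v,u])@n*1000 for u in range(u0-6,u0+7,2) for v in range(v0-6,v0+7,2) if d[v,u]>0]).round(1))
finish_job()
```

```text
face -10.0
face2 -10.2
pl -36.1
cap -6.1
stop 15.8
the job is handed in; nothing more can be done
```

I pressed the reset plunger fully home and it stayed down. I then pressed the start button right down, let it spring back and moved clear. The job was handed in at about 11 s, but it reports no verdict.

- **Reset plunger:** it met a firm stop at 19 N. Its top went from 20.4 mm to 26 mm below the face, which is fully home, and it was still there in the last check.
- **Start button:** it met a firm stop at about 20 N at the height predicted for fully pressed. The last check shows it back about 4 mm above the face, which is its rest position.
- **Stop button:** it stands about 26 mm above the face by the last depth reading, against 27 mm given. That is within measuring error, and I never went near it.
- **Everything else:** I did not go near the small box. In the last pictures the loose items look to be where they were; I judged this by eye and did not measure it. The arm was clear of the desk and touching nothing.

No checks failed. The tool fell up to 6 mm short after the fast moves, so I let it settle and corrected before each press.

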